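# Lock a wire spool on the payoff spindle with its clip

### The arm

A 7-joint arm with a two-finger parallel gripper is mounted at the origin on the work surface. World frame = base frame: x ahead of the robot, y to its left, z up, the work surface at z = 0. Lengths are in m, angles in rad, forces in N, time in s.
With the tool pointing down it reaches from about 0.425 to 0.925 m from the base axis. Payload 6.8 kg.
Tool frame: the origin (TCP) lies on the front face of the gripper's body, between the roots of the fingers; the fingertips stand 73 mm ahead of it and the grasp point (between the pads) lies 54 mm ahead of it (env.nose_length is the distance from the TCP to the fingertips, in m); z points along the fingers, y is the line along which they close (so a half turn about z gives the same grasp; the last joint's range is limited). The gripper opens to 85 mm and grips with 20 to 120 N. Pads are 22 mm wide; open, the fingers measure 114 mm over their backs; the gripper's body (76 mm by 85 mm) begins 54 mm behind the grasp point. The pads swing forward as they close: fully open they stand 13 mm farther back than shut.
Start: joints at [-1.443, 0.477, 0.022, 1.555, -0.011, 1.109, -0.083], TCP at [0.158, 0.656, 0.304] pointing down, gripper open.
Joint ranges: [-2.96, 2.96], [-0.34, 2.1], [-1.41, 1.46], [0.24, 2.44], [-1.37, 4.51], [0.17, 1.92], [-2.96, 2.96]. Speed limits (rad/s): [2.39, 2.39, 3.14, 3.14, 3.14, 3.14, 3.14].

### API

Orientations are given as a unit quaternion [w, x, y, z].
In Python, from cell import env, kin, camera, calibration, job gives the robot as it stands. The module is installed in compiled form; this text tells all that it offers. Calls block until the motion is done:
- env.reach(position, orientation): joint-space move of the TCP to a pose.
- env.movel(position, velocity=0.15, rot=None, stop_force=None): straight line of the TCP; rot=None keeps the orientation; velocity is the mean speed in m/s. With stop_force (N) it stops when the force on the tool has changed by that much, and returns True; else False.
- env.goto_joints(angles): joint-space move.
- env.grip(opening, f_grip=None): finger opening in m; f_grip is the grip in N (None keeps the last); returns when the fingers have stopped.
- env.dwell(seconds).
- kin.inverse_kinematics(position, orientation): joint angles nearest the present ones, or None.
- env.get_state(): the state.
- camera(name): name is "scene" or "top"; returns (picture, depth): 420x560x3 uint8, blue, green, red; 420x560 float32, m along the optical axis (not along the pixel's ray), 0 where there is no reading.
- calibration(name): a dict with "fx", "fy", "cx", "cy" (pixels), "rvec" (rotation vector, rad) and "tvec" (3), from world to camera coordinates, as OpenCV has them. Camera axes: x right, y down, z forward; pixel columns grow to the right and rows downward; lengths in m; the calibration is good to about 2 mm. A picture is of the moment at which its call begins. calibration takes no time and is no camera call.
A pose or a line that the arm cannot do raises env.PlanningError and nothing moves.
- job.job_done(): hands the job in; it is judged then, once.
The state is a dict: "time": time; "qpos": joint angles; "joint_velocities": joint speeds; "joint_torque": joint torques, N m; "tcp_pos": TCP position; "orientation": TCP orientation; "force": force on the tool from outside, world axes, zero at the start; "torque": the same for the moment, N m; "opening": finger opening in m; "gripper_force": force on a finger pad.
Only numpy, scipy, OpenCV 4.12 (cv2) and the standard library are available. Lean on these libraries where they do the work, as an engineer would, in place of code of your own. Each camera call takes 0.05 s, during which the arm holds its last target. There are 200 camera calls.

### The job

Put the small spool of copper wire on the upright spindle of the wire stand, then lock it there: press the open steel clip down on the spool against the brake spring until it is level with the groove near the spindle's end, push it sideways into the groove until it snaps fully home, and let go. The spindle stands in rubber and gives way a little, so follow it, but push gently; leave everything else on the bench where it is.

Things in the scene. Friction and masses are not known exactly. Their poses are not given: they have to be found in the camera images.
- stand: wire stand fixed to the bench: grey base plate 140 x 110 x 12 mm (its middle 12 mm along its +x) with one upright steel spindle, 22 mm diameter, 66.5 mm high over the bench, its top chamfered. Origin on the spindle's axis (unpushed) at bench level, z up. A wire-guide eye 46 mm tall, 18 mm wide stands 74 mm from the axis along the stand's +x. The clip may come from any side round the spindle
- groove (a point): point on the spindle's axis 53.5 mm above the bench, where the clip's origin lies when seated. The groove (core 16 mm diameter) runs from 49 to 58.5 mm above the bench; below and above it the spindle has 22 mm diameter. The spindle stands in a rubber mount: it moves away sideways by 1 mm per 2.2 N (at most 14 mm) and springs back; this point moves with it
- brake (a joint): sinking (m) of the spring-borne brake plate round the spindle: 52 mm diameter, top at 24 mm when 0; at most 0.0078. It starts to sink at 4 N, then 0.7 N per mm, spool's weight included. Unpressed, the spool's top is at 56 mm and a clip on it is 2.5 mm too high for the groove; sunk 3 to 6 mm (4 to 6 N by the clip) it is level. The spring then holds the clip up in the groove
- spool: small spool of copper wire with grey flanges, upright: 56 mm diameter, 32 mm tall, about 0.2 kg, through hole of 25.6 mm diameter. Origin at the centre of its underside, z up. To be put on the spindle so that it rests on the brake plate
- clip: open flat steel clip, 5 mm thick, 34 mm wide, 60 g. Origin on its underside at the centre of its seat; x points out of its mouth, z up. Two spring jaws reach to x = +9 mm, 21 mm apart, with inward lips at x = 4 mm that leave 13 mm and must snap over the 16 mm core: they touch it with the origin 10 mm short of the axis and pass it 4 mm short. The bridge at x = -8 mm then meets the core
- post_top (a point): top centre of the clip's square upright thumb post, for holding it: 12 x 12 mm, 31 mm tall from the clip's underside, its axis at x = -38 mm of the clip, sides along the clip's x and y. Pushing the lips over the core takes about 8 to 15 N sideways in all; then the resistance drops, and rises again at home
- spool_big: larger spool of brass wire, 68 mm diameter, 55 mm tall; not used, stays where it is. Origin under its centre
- washer: closed steel washer, 34 mm diameter, 6 mm thick; bystander. Origin under its centre
- block: round steel bench block, 70 mm diameter, 22 mm tall; bystander. Origin under its centre
- dish: shallow clear dish, 90 mm across, 16 mm tall; bystander. Origin under its centre
- hammer: hammer with red handle, 240 mm long, lying; bystander
- pin: wooden bench pin, 100 x 45 x 16 mm; bystander. Origin under its centre
- driver: screwdriver, 170 mm long, lying; bystander

How it is judged:
On the way, in this order (a step that is already met when the one before it is completed fails the run):
1. the spool stands on the brake plate with the spindle through it (horizontal distance between spool and groove below 0.004 m and z of spool in the frame of stand below 0.0265 m and angle between spool's own z axis and vertical below 0.1 rad), for 0.2 s.
2. the clip is in the groove, home (horizontal distance between clip and groove below 0.0025 m and z of clip in the frame of stand between 0.0475 and 0.0565 m), for 0.1 s.
At the end, for the whole second after the job is handed in: The spool stands upright on the brake plate round the spindle (within 4 mm of its axis), and the clip lies flat in the groove above it, its seat centre within 2.5 mm of the spindle's axis, both at rest and released (all of step 1 and all of step 2 and angle between clip's own z axis and vertical below 0.12 rad and linear speed of each of clip, spool below 0.02 m/s); the robot touches nothing.
It fails at once if the clip and the stand are pressed together with more than 35 N in all (the squeeze of the two jaws included) (contact force between clip and stand above 35 N).
It fails at once if a bystander (big spool, washer, block, dish, hammer, wooden pin, screwdriver) is moved more than 20 mm (distance of any of spool_big, washer, block, dish, hammer, pin, driver from where it was at the start of the episode above 0.02 m).
It also fails if it takes over 69 s, if anything falls off the work surface, if the arm or the gripper's body presses on something with over 40 N, if the wrist force passes 120 N, or if a joint passes its speed limit or range.

## Working session

There is one attempt and no reset: what is moved stays moved. The work goes in short steps, each a Python script; the robot and the scene stay as the last script left them, time stands still between calls to the robot, and variables do not carry over. Pictures are saved under pics/ and viewed, at most 10 in all, crops included, and the job is handed in when it is done.

```bash
mkdir -p pics
cat > h.py <<'E'
import numpy as np, cv2
from cell import env, kin, camera, calibration, job
def shot(n):
    im,d=camera(n); return im,d
def cal(n):
    c=calibration(n); K=np.array([[c['fx'],0,c['cx']],[0,c['fy'],c['cy']],[0,0,1.]])
    R=cv2.Rodrigues(np.array(c['rvec'],float))[0]; return K,R,np.array(c['tvec'],float).reshape(3)
def plane(n,uv,z):
    K,R,t=cal(n); uv=np.atleast_2d(uv).astype(float)
    r=(np.linalg.inv(K)@np.c_[uv,np.ones(len(uv))].T).T@R; o=-R.T@t
    return o+r*((z-o[2])/r[:,2])[:,None]
def cloud(n,d):
    K,R,t=cal(n); v,u=np.mgrid[:d.shape[0],:d.shape[1]]
    p=np.stack([(u-K[0,2])/K[0,0]*d,(v-K[1,2])/K[1,1]*d,d],-1)
    w=(p-t)@R; w[d==0]=np.nan; return w
E
python3 - <<'E'
from h import *
for n in("scene","top"):
    im,d=shot(n); cv2.imwrite(f"pics/{n}0.png",im); np.savez(f"{n}0.npz",im=im,d=d)
    K,R,t=cal(n); print(n,-R.T@t,K[0,0],R[2])
print(env.get_state()['tcp_pos'],env.get_state()['orientation'],env.get_state()['time'])
E
```

```text
scene [1.14092776 0.46481426 1.08355027] 517.0572795740079 [-0.46818586 -0.36483266 -0.80479757]
top [ 0.25244937 -0.02491959  1.5473931 ] 502.990314948625 [ 0.20855628  0.00855155 -0.97797298]
[0.15757191 0.65593287 0.30303176] [-4.11223812e-05  1.17604531e-01  9.93060176e-01 -8.11673412e-04] 0.1
```

View pics/top0.png

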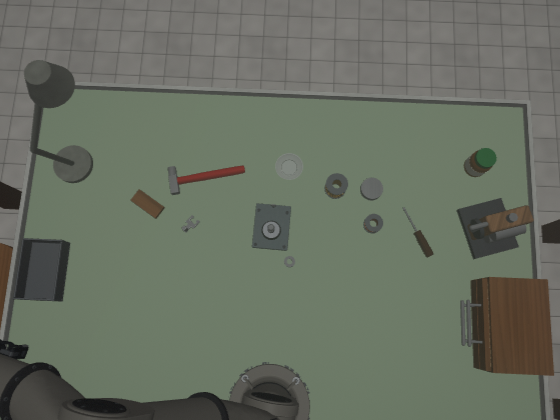

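View pics/scene0.png

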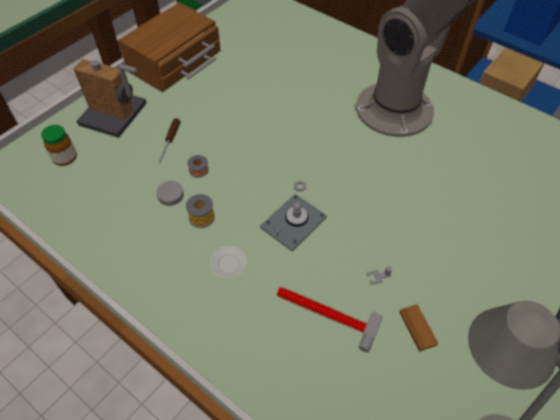

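Top view: stand at (271,228), small copper spool at (373,223), clip at (190,224), hammer handle end at (243,170). Scene view: stand (294,220), spool (198,166), clip (380,274). I'll zoom in on all three next.

Run:
```python
from h import *
rows=[]
C={"top":[(271,228),(373,223),(190,224)],"scene":[(294,220),(198,166),(380,274)]}
for n in C:
    im=np.load(f"{n}0.npz")['im']; r=[]
    for (u,v) in C[n]:
        h=26
        r.append(cv2.resize(im[v-h:v+h,u-h:u+h],(264,264),interpolation=cv2.INTER_NEAREST))
    rows.append(np.hstack(r))
cv2.imwrite("pics/zoom.png",np.clip(np.vstack(rows).astype(float)*1.3,0,255).astype(np.uint8))
for n in C:
    w=cloud(n,np.load(f"{n}0.npz")['d'])
    for (u,v) in C[n]:
        p=w[v-26:v+26,u-26:u+26].reshape(-1,3); p=p[np.isfinite(p[:,2])]
        for lo,hi in((.003,.01),(.01,.02),(.02,.04),(.045,.075)):
            q=p[(p[:,2]>lo)&(p[:,2]<hi)]
            if len(q): print(n,u,v,lo,len(q),q.mean(0).round(4),((q.max(0)+q.min(0))/2).round(4),np.ptp(q,axis=0).round(3))
        print('bench',np.median(p[:,2]))
```

```text
top 271 228 0.003 610 [0.5252 0.0225 0.007 ] [0.5243 0.0221 0.0065] [0.165 0.165 0.007]
top 271 228 0.01 932 [0.525  0.0189 0.0137] [0.5269 0.019  0.015 ] [0.148 0.113 0.01 ]
top 271 228 0.02 173 [0.517  0.0176 0.0251] [0.5255 0.0084 0.0297] [0.129 0.081 0.019]
top 271 228 0.045 47 [0.5156 0.0199 0.0623] [0.5459 0.0208 0.0584] [0.085 0.018 0.026]
bench 0.008640248765236433
top 373 223 0.003 378 [ 0.5519 -0.2932  0.0051] [ 0.5531 -0.2958  0.0063] [0.167 0.161 0.007]
top 373 223 0.01 41 [ 0.5844 -0.2832  0.0148] [ 0.5577 -0.2646  0.0148] [0.148 0.095 0.01 ]
top 373 223 0.02 225 [ 0.551  -0.2941  0.0311] [ 0.5756 -0.294   0.0297] [0.11  0.054 0.019]
bench 8.798511925117707e-05
top 190 224 0.003 519 [0.5261 0.2734 0.0051] [0.5236 0.2745 0.0065] [0.165 0.171 0.007]
top 190 224 0.01 10 [0.5109 0.2826 0.0122] [0.5187 0.2928 0.0147] [0.119 0.129 0.009]
top 190 224 0.02 16 [0.505  0.2851 0.0294] [0.5047 0.2853 0.0269] [0.012 0.012 0.013]
bench -0.00016764261278938712
scene 294 220 0.003 474 [0.5324 0.0236 0.0081] [0.5154 0.0094 0.0065] [0.17  0.186 0.007]
scene 294 220 0.01 1072 [0.5299 0.024
[... 165 characters left out ...]
[0.5172 0.0237 0.0591] [0.5474 0.0221 0.0576] [0.084 0.021 0.025]
bench 0.010250551369577313
scene 198 166 0.003 156 [ 0.541  -0.3015  0.0049] [ 0.5302 -0.3129  0.0065] [0.202 0.223 0.007]
scene 198 166 0.01 97 [ 0.5839 -0.2873  0.0166] [ 0.5842 -0.3423  0.015 ] [0.128 0.156 0.01 ]
scene 198 166 0.02 323 [ 0.5655 -0.2896  0.0283] [ 0.587  -0.2921  0.0282] [0.136 0.062 0.016]
bench -0.0003981386773488306
scene 380 274 0.003 260 [0.5184 0.2738 0.0046] [0.5091 0.2703 0.0064] [0.181 0.151 0.007]
scene 380 274 0.01 17 [0.5094 0.2885 0.0145] [0.5076 0.2871 0.0142] [0.012 0.014 0.008]
scene 380 274 0.02 37 [0.5074 0.2877 0.0288] [0.506  0.2869 0.0278] [0.018 0.015 0.014]
bench -8.31332356568174e-05
```

View pics/zoom.png

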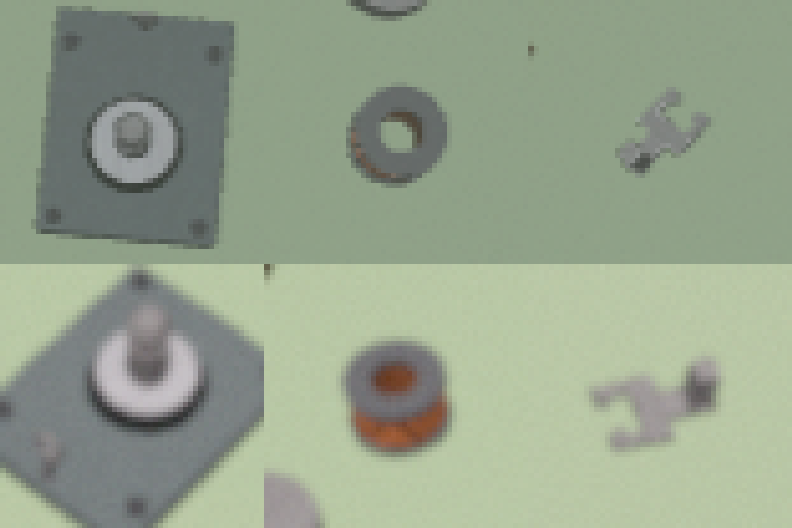

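The zoom shows the white brake disc with the spindle, the spool's ring, and the clip with its post at lower left and its mouth to the upper right, towards +x, -y. I'll measure these accurately now.

```bash
cat >> h.py <<'E'
def blob(m,near):
    n,l,s,c=cv2.connectedComponentsWithStats(m.astype(np.uint8)); 
    k=min([i for i in range(1,n) if s[i,4]>5],key=lambda i:np.hypot(*(c[i]-near))-0.01*s[i,4]); return l==k
def circ(n,m,z):
    c=max(cv2.findContours(m.astype(np.uint8),0,cv2.CHAIN_APPROX_NONE)[0],key=len)
    p=plane(n,cv2.convexHull(c)[:,0],z)[:,:2]
    (x,y),r=cv2.minEnclosingCircle(p.astype(np.float32))
    q=plane(n,np.argwhere(m)[:,::-1],z)[:,:2].mean(0)
    return np.array([x,y,r]).round(4),q.round(4)
E
python3 - <<'E'
from h import *
C={"top":[(271,228),(373,223),(190,224)],"scene":[(294,220),(198,166),(380,274)]}
for n in C:
    f=np.load(f"{n}0.npz"); im,d=f['im'],f['d']; w=cloud(n,d); z=w[...,2]; hsv=cv2.cvtColor(im,cv2.COLOR_BGR2HSV)
    S,V=hsv[...,1],hsv[...,2]
    st,sp,cl=C[n]
    loc=lambda c,r:np.hypot(*(np.mgrid[:420,:560][::-1]-np.array(c)[:,None,None]))<r
    white=loc(st,20)&(np.abs(z-.024)<.006)
    white=blob(white,st); print(n,'disc',circ(n,white,.024),white.sum())
    tip=blob(loc(st,20)&(z>.060)&(np.abs(w[...,0]-.516)<.03),st); print(n,'tip',circ(n,tip,.0665),tip.sum())
    ring=blob(loc(sp,20)&(z>.026),sp); print(n,'spool',circ(n,ring,.032),ring.sum())
    post=loc(cl,20)&(z>.022); pt=circ(n,post,.031); print(n,'post',pt,post.sum())
    cm=blob(loc(cl,20)&(S<np.median(S[loc(cl,20)])*.6),cl); P=plane(n,np.argwhere(cm)[:,::-1],.005)[:,:2]-pt[1]
    r=np.hypot(*P.T); P=P[(r>.02)]; m=P.mean(0); print(n,'clip',cm.sum(),len(P),m,np.degrees(np.arctan2(m[1],m[0])),r.max())
    base=blob(loc(st,40)&(np.abs(z-.012)<.004),st); print('plate',cv2.minAreaRect(plane(n,np.argwhere(base)[:,::-1],.012)[:,:2].astype(np.float32)))
    blk=plane(n,[(372,188) if n=='top' else (170,190)],.022); print('block',blk)
E
```

```text
top disc (array([0.51  , 0.0168, 0.0312]), array([0.5121, 0.0192])) 166
top tip (array([0.5136, 0.0201, 0.0102]), array([0.5135, 0.0203])) 35
top spool (array([ 0.5474, -0.2938,  0.0282]), array([ 0.5477, -0.2939])) 204
top post (array([0.5045, 0.2859, 0.0066]), array([0.5052, 0.285 ])) 15
top clip 118 69 [ 0.02470791 -0.01837579] -36.63895139904859 0.04893260202314506
plate ((0.5250033140182495, 0.019495785236358643), (0.10946356505155563, 0.14002007246017456), 87.26702117919922)
block [[ 0.65896367 -0.29075425  0.022     ]]
scene disc (array([0.5152, 0.0237, 0.0286]), array([0.5183, 0.0252])) 207
scene tip (array([0.5166, 0.0239, 0.0105]), array([0.5164, 0.0237])) 46
scene spool (array([ 0.5484, -0.2911,  0.0296]), array([ 0.548 , -0.2912])) 225
scene post (array([0.5075, 0.2893, 0.0098]), array([0.5086, 0.2879])) 36
scene clip 196 110 [ 0.01723931 -0.01844912] -46.941528877423146 0.04688147932297771
plate ((0.5271159410476685, 0.022898636758327484), (0.11180956661701202, 0.14137594401836395), 87.2166748046875)
block [[ 0.6558609  -0.28729462  0.022     ]]
```

```bash
cat >> h.py <<'E'
def Q(th):  # tool down, closing line at angle th (deg)
    f=np.radians((th+90)/2); return [0,np.cos(f),np.sin(f),0]
def st(m=''):
    s=env.get_state(); print(m,'t',round(s['time'],2),'tcp',np.round(s['tcp_pos'],4),'F',np.round(s['force'],1),'op',round(s['opening'],4),'gf',np.round(s['gripper_force'],1)); return s
E
python3 - <<'E'
from h import *
p=[.5478,-.2925]
for th in (0,180,90,-90): 
    q=kin.inverse_kinematics(p+[.08],Q(th)); print(th,None if q is None else np.round(q,2))
env.reach(p+[.16],Q(0)); env.grip(.072,20); st()
env.movel(p+[.080],.12); env.grip(.05,20); st('x-squeeze')
env.grip(.072); env.movel(p+[.13],.2)
env.reach(p+[.131],Q(90)); env.movel(p+[.080],.12); env.grip(.04,60); st('y-squeeze')
env.movel(p+[.15],.15); st('lifted')
im,d=shot('top'); np.savez('top1.npz',im=im,d=d); im2,d2=shot('scene'); np.savez('scene1.npz',im=im2,d=d2)
cv2.imwrite('pics/lift.png',np.hstack([cv2.resize(im[160:280,320:430],(400,436)),cv2.resize(im2[90:210,140:250],(400,436))]))
E
```

```text
0 [ 0.06  0.72  0.45  1.86 -0.48  0.67  0.8 ]
180 [-0.36  1.18  1.25  1.88 -1.27  1.17 -1.74]
90 [ 0.05  0.73  0.48  1.86 -0.5   0.68  2.39]
-90 [-0.29  1.    1.05  1.88 -1.09  0.97 -0.29]
 t 3.99 tcp [ 0.5479 -0.2924  0.16  ] F [-0.6  0.   0.6] op 0.0718 gf 0.0
x-squeeze t 5.09 tcp [ 0.5482 -0.2929  0.0812] F [-1.   0.2  7. ] op 0.0564 gf 21.4
y-squeeze t 7.81 tcp [ 0.5485 -0.2933  0.0816] F [-1.   0.4  5.8] op 0.0552 gf 63.6
lifted t 8.43 tcp [ 0.5475 -0.292   0.1495] F [ 0.3  0.2 -3.3] op 0.0549 gf 63.7
```

View pics/lift.png

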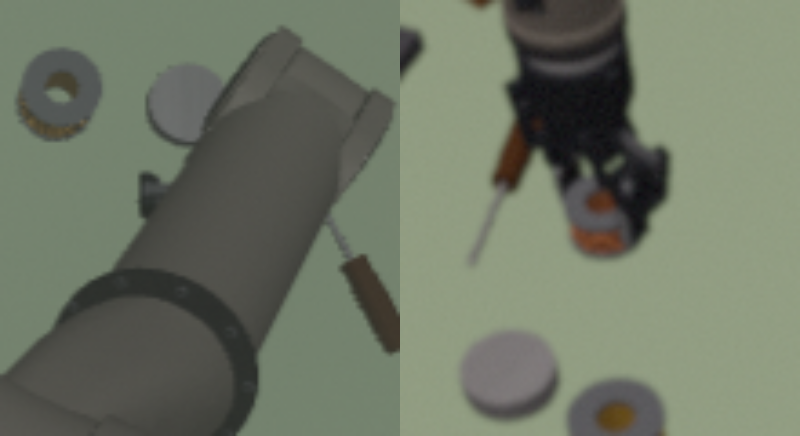

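The spool is held level: its grey flange and orange winding sit between the fingers in the right panel at about (600,220). Next I'll lower it onto the spindle guarded by a force stop.

Run:
```python
from h import *
p=[.5145,.0218]
env.movel([.5475,-.292,.19],.2)
env.reach(p+[.19],Q(90)); st()
env.movel(p+[.155],.1); s0=st('above')
r=env.movel(p+[.130],.03,stop_force=4); s=st(f'stop {r}'); print(s['force']-s0['force'])
im2,d2=shot('scene'); np.savez('scene2.npz',im=im2,d=d2)
cv2.imwrite('pics/onpin.png',cv2.resize(im2[150:270,230:350],(600,600)))
```

```text
t 10.07 tcp [0.5148 0.0203 0.1899] F [ 0.2  0.7 -2.3] op 0.055 gf 64.0
above t 10.57 tcp [0.5146 0.021  0.1549] F [-0.  -0.5 -3.1] op 0.0552 gf 64.0
stop False t 11.56 tcp [0.5144 0.0217 0.1299] F [-0.6 -0.8 -3.2] op 0.0551 gf 64.0
[-0.62149474 -0.30764471 -0.14796642]
```

View pics/onpin.png

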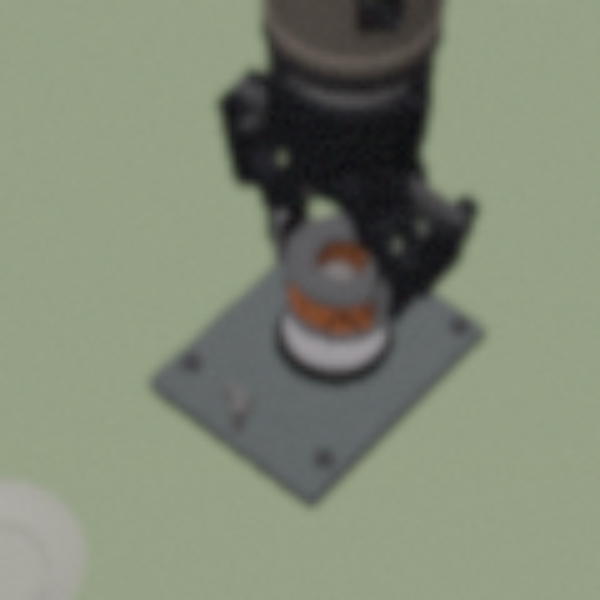

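The spindle shows inside the spool's hole at (338,265), so it has entered. I'll seat the spool, release it and look.

Run:
```python
from h import *
p=[.5145,.0218]
r=env.movel(p+[.1065],.05); st()
r=env.movel(p+[.101],.02,stop_force=2.5); st(f'stop {r}')
env.grip(.075); st('rel')
env.movel(p+[.19],.2)
c=[.507,.2875]
env.reach(c+[.19],Q(48)); env.grip(.045,100); st()
im,d=shot('top'); np.savez('top3.npz',im=im,d=d); im2,d2=shot('scene'); np.savez('scene3.npz',im=im2,d=d2)
A=im2[190:250,260:330]; B=im2[235:305,340:420]
cv2.imwrite('pics/s3.png',np.hstack([cv2.resize(A,(400,343)),cv2.resize(B,(392,343))]))
```

```text
t 12.22 tcp [0.5143 0.0217 0.1061] F [ 0.1 -2.  -3. ] op 0.0548 gf 63.9
stop True t 12.43 tcp [0.5142 0.0215 0.1048] F [ 0.6 -1.5  1.1] op 0.0551 gf 64.4
rel t 12.77 tcp [0.5136 0.0213 0.1043] F [ 0.1  0.6 -0.8] op 0.0749 gf 0.0
 t 14.78 tcp [0.5073 0.2869 0.1901] F [ 0.5 -0.2  0. ] op 0.0448 gf 0.0
```

View pics/s3.png

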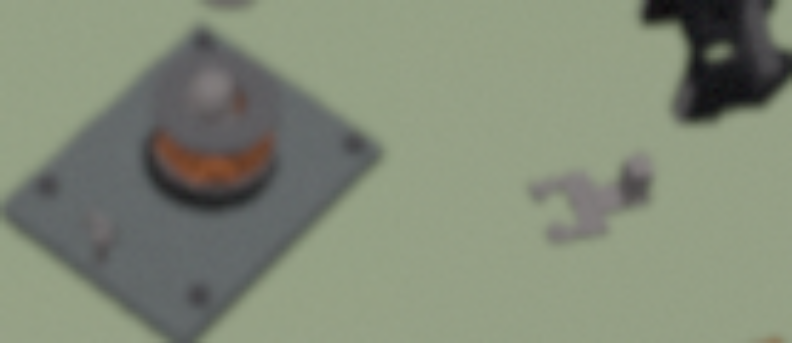

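The spool is seated round the spindle (left panel, dome at (210,90)). The clip's jaw tips are at (535,192) and (555,238) and its post is at (635,180). I'll compute the yaw and grasp the post.

Run:
```python
from h import *
k=4.9
f=lambda x,y:(340+(x-400)/k,235+y/k)
a,b=plane('scene',[f(535,190),f(553,238)],.005); pb=plane('scene',[f(634,203)],0)[0]; pt=plane('scene',[f(636,160)],.031)[0]
print('tips',a,b,'post',pb,pt); m=(a+b)/2
d=m-(pt+pb)/2; y1=np.degrees(np.arctan2(d[1],d[0])); e=b-a; y2=np.degrees(np.arctan2(e[1],e[0]))
print(y1,y2,np.hypot(*d[:2]),np.hypot(*e[:2]))
```

```text
tips [0.53419591 0.25096619 0.005     ] [0.55095216 0.27199405 0.005     ] post [0.50740481 0.29156139 0.        ] [0.50489143 0.28498858 0.031     ]
-36.338163572505415 51.45007073688098 0.045219600127710265 0.02688759759253642
```

Run:
```python
from h import *
c=[.5063,.287]; q=Q(52.5)
env.movel(c+[.12],.15,rot=q)
env.movel(c+[.081],.08); st('down')
env.grip(.005,100); s=st('gripped'); 
env.movel(c+[.16],.15); st('up')
im2,d2=shot('scene'); np.savez('scene4.npz',im=im2,d=d2)
im,d=shot('top'); np.savez('top4.npz',im=im,d=d)
cv2.imwrite('pics/s4.png',np.hstack([cv2.resize(im2[200:300,330:430],(400,400)),cv2.resize(im[180:260,150:230],(400,400))]))
```

```text
down t 16.12 tcp [0.5063 0.2868 0.0807] F [0.3 0.2 0.2] op 0.0448 gf 0.0
gripped t 16.54 tcp [0.5066 0.2871 0.0817] F [-1.7 -0.8  5.4] op 0.0096 gf 98.1
up t 17.22 tcp [0.5058 0.2869 0.1594] F [ 0.2 -0.2 -1.3] op 0.0096 gf 97.7
```

View pics/s4.png

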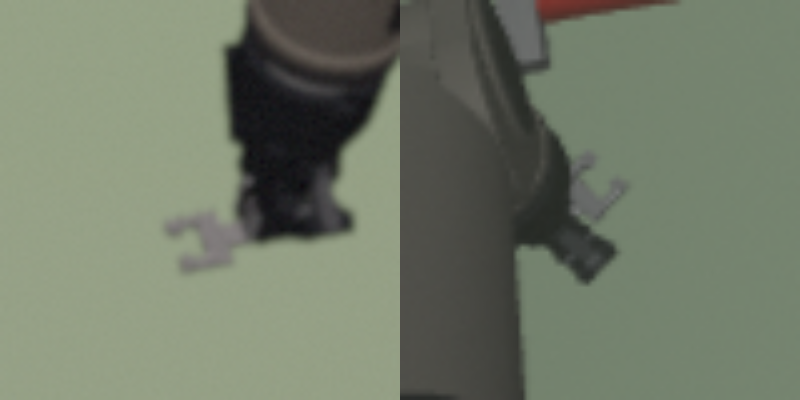

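The clip is held level, with its jaw tips at (168,225) and (185,268) in the left panel. Next I'll check the tip offset, move over and press down.

```bash
cat >> h.py <<'E'
S=np.array([.5145,.0218]); D=np.array([np.cos(np.radians(-37.5)),np.sin(np.radians(-37.5))]); N=np.array([-D[1],D[0]])
def at(x,y=0,z=.1): return list(S+D*(x-.038)+N*y)+[z+.0815]   # clip origin x along mouth from axis, y lateral, underside z
E
python3 - <<'E'
from h import *
a,b=plane('scene',[(372,256.2),(376.2,267)],.0829); m=((a+b)/2)[:2]-[.0015,.0017]-[.5058,.2869]
print('tips rel: along',m@D,'lat',m@N, 'jaw dir',np.degrees(np.arctan2(*(b-a)[1::-1]))-90)
env.reach(at(-.028,0,.08),Q(52.5)); st()
env.movel(at(-.025,0,.064),.08); s0=st('above')
r=env.movel(at(-.025,0,.049),.012,stop_force=3); s=st(f'touch {r}'); print('underside',s['tcp_pos'][2]-.0815, s['force']-s0['force'])
im2,d2=shot('scene'); np.savez('scene5.npz',im=im2,d=d2)
cv2.imwrite('pics/s5.png',cv2.resize(im2[170:270,240:340],(600,600)))
E
```

```text
tips rel: along 0.04479542759903204 lat -0.0005642244629869876 jaw dir -38.589523529495054
 t 18.23 tcp [0.463  0.0635 0.1616] F [ 1.   0.4 -0.2] op 0.0097 gf 97.7
above t 18.58 tcp [0.4644 0.0608 0.1448] F [-0.1  0.3  0.5] op 0.0094 gf 97.7
touch True t 19.46 tcp [0.4645 0.0602 0.1344] F [-0.7  0.6  3.4] op 0.0093 gf 98.1
underside 0.05294122903884886 [-0.57688768  0.30443208  2.92678405]
```

View pics/s5.png

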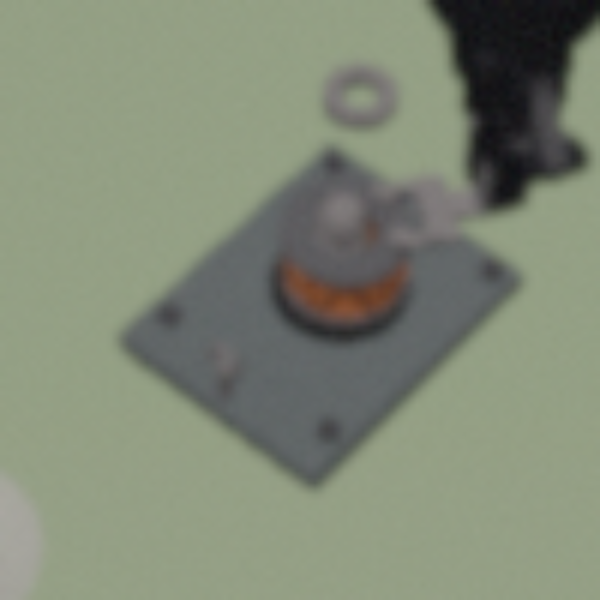

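The clip's jaws rest on the spool's flange at about (405,215), with the spindle top at (343,215); it is lined up. I'll press in small steps while watching the spring slope.

Run:
```python
from h import *
z=.0525
while z>.0455:
    env.movel(at(-.025,0,z),.02); env.dwell(.15)
    F=np.mean([env.get_state()['force'] for _ in range(3)],0); s=env.get_state()
    print(round(z,4),round(s['tcp_pos'][2]-.0815,4),np.round(F,2))
    if F[2]>4.6: break
    z-=.001
st()
```

```text
0.0525 0.0526 [-0.71 -0.88  2.16]
0.0515 0.0515 [-0.38  0.07  3.24]
0.0505 0.0505 [0.   0.63 4.29]
0.0495 0.0495 [-0.29  0.8   4.65]
 t 21.11 tcp [0.4645 0.0602 0.131 ] F [-0.3  0.8  4.7] op 0.0098 gf 98.4
```

Run:
```python
from h import *
x=-.025; Z=.0495; pk=0
while x<.012:
    x+=.001
    env.movel(at(x,0,Z),.02)
    F=np.mean([env.get_state()['force'] for _ in range(3)],0)
    f=-F[:2]@D; pk=max(pk,f)
    print(round(x*1e3),'push',round(f,1),'lat',round(F[:2]@N,1),'z',round(F[2],1))
    if f>17 or (x<-.013 and f>6): print('stop'); break
    if pk>6 and f<pk-4: print('snap'); break
st()
```

```text
-24 push 1.5 lat -0.1 z 5.5
-23 push 2.6 lat 0.2 z 5.1
-22 push 3.7 lat -0.1 z 5.3
-21 push 4.2 lat 0.9 z 5.1
-20 push 5.0 lat 1.4 z 5.6
-19 push 4.0 lat -0.1 z 4.9
-18 push 4.1 lat 1.1 z 5.9
-17 push 4.1 lat -0.2 z 6.4
-16 push 4.7 lat 0.3 z 4.8
-15 push 4.4 lat -0.4 z 5.4
-14 push 4.0 lat -0.1 z 5.8
-13 push 3.5 lat -0.2 z 6.6
-12 push 4.6 lat 0.5 z 5.4
-11 push 3.9 lat -0.0 z 4.7
-10 push 4.4 lat 0.3 z 5.4
-9 push 4.1 lat 0.4 z 5.2
-8 push 4.1 lat 0.2 z 5.6
-7 push 5.3 lat 0.4 z 7.0
-6 push 5.5 lat 0.0 z 6.4
-5 push 7.0 lat -0.8 z 8.5
-4 push 7.7 lat 0.0 z 8.1
-3 push 9.6 lat -0.8 z 9.6
-2 push 10.0 lat -0.4 z 10.5
-1 push 10.9 lat 0.4 z 10.6
0 push 11.4 lat -0.7 z 12.3
1 push 12.8 lat -0.7 z 13.9
2 push 14.6 lat -0.6 z 14.5
3 push 13.8 lat -1.4 z 14.4
4 push 15.1 lat -0.6 z 15.3
5 push 15.8 lat -2.4 z 16.5
6 push 17.6 lat -0.7 z 16.9
stop
 t 28.86 tcp [0.4844 0.0442 0.1302] F [-14.4  10.1  16.9] op 0.0094 gf 99.9
```

Vertical force rises along with the push, so the nose is probably pitching down onto the groove's lower shoulder. I'll back off a little and look.

Run:
```python
from h import *
from scipy.spatial.transform import Rotation as R
s=env.get_state(); q=s['orientation']; z=R.from_quat([*q[1:],q[0]]).as_matrix()[:,2]; print('tilt along D deg',np.degrees(z[:2]@D),'lat',np.degrees(z[:2]@N))
im2,d2=shot('scene'); np.savez('scene6.npz',im=im2,d=d2)
env.movel(at(-.008,0,.0495),.04); env.dwell(.1); s=st('back'); q=s['orientation']; z=R.from_quat([*q[1:],q[0]]).as_matrix()[:,2]; print('tilt along D deg',np.degrees(z[:2]@D))
im3,d3=shot('scene')
cv2.imwrite('pics/s6.png',np.hstack([cv2.resize(i[185:235,270:320],(400,400),interpolation=cv2.INTER_CUBIC) for i in(im2,im3)]))
```

```text
tilt along D deg -0.6590335541742897 lat -0.2678250636941179
back t 29.51 tcp [0.4778 0.0495 0.1309] F [-1.8 -0.3  5.7] op 0.0098 gf 98.4
tilt along D deg -0.060262929054760925
```

View pics/s6.png

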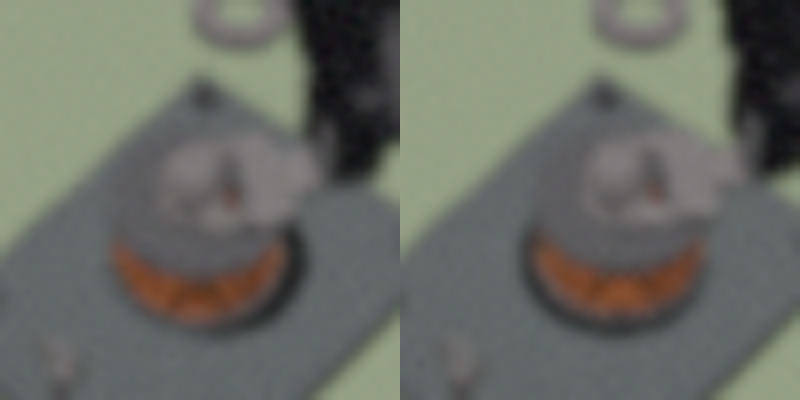

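Left panel (loaded) has the clip over the spindle at (220,185), pitched slightly nose-down; right panel shows it relaxed. I'll push again with about 1.2° of nose-up tilt, trimming height to hold a vertical force of about 4.5 N.

```bash
cat > push.py <<'E'
from h import *
import sys
from scipy.spatial.transform import Rotation as R
def tiltq(a):
    q=np.array(Q(52.5)); r=R.from_rotvec(np.radians(-a)*np.r_[N,0])*R.from_quat([*q[1:],q[0]]); v=r.as_quat(); return [v[3],*v[:3]]
x0,a,fmax,fz0=map(float,sys.argv[1:5])
q=tiltq(a); c=.054*np.radians(a)   # keep grasp point in place
x=x0; Z=float(sys.argv[5]); pk=0
env.movel(at(x-c,0,Z),.02,rot=q)
while x<.016:
    x+=.001
    env.movel(at(x-c,0,Z),.02)
    F=np.mean([env.get_state()['force'] for _ in range(3)],0)
    f=-F[:2]@D; pk=max(pk,f)
    print(round(x*1e3),'push',round(f,1),'lat',round(F[:2]@N,1),'z',round(F[2],1),'Z',round(Z*1e3,1))
    if f>fmax: print('stop'); break
    if pk>8 and f<pk-3.5: print('snap'); break
    Z+=np.clip(.0005*(F[2]-fz0),-.0005,.001)
st()
E
python3 push.py -.008 1.2 15.5 4.5 .0495
```

```text
-7 push 2.9 lat -2.2 z 4.2 Z 49.5
-6 push 4.5 lat -2.1 z 7.3 Z 49.3
-5 push 6.2 lat -2.5 z 6.8 Z 50.3
-4 push 7.5 lat -1.2 z 5.3 Z 51.3
-3 push 6.9 lat -1.7 z 4.9 Z 51.8
-2 push 8.5 lat -1.2 z 4.9 Z 52.0
-1 push 8.5 lat -0.9 z 4.6 Z 52.2
0 push 10.2 lat -0.7 z 5.6 Z 52.2
1 push 11.6 lat -0.8 z 3.6 Z 52.7
2 push 12.6 lat -0.8 z 3.4 Z 52.3
3 push 11.1 lat -0.2 z -1.4 Z 51.8
4 push 13.5 lat -0.8 z 2.2 Z 51.3
5 push 14.0 lat -1.7 z 6.9 Z 50.8
6 push 13.5 lat -1.8 z 6.6 Z 51.8
7 push 8.1 lat -1.7 z 2.5 Z 52.8
snap
 t 33.56 tcp [0.4865 0.0425 0.1333] F [-7.5  3.6  2.5] op 0.0093 gf 98.3
```

Snap at x=+7. I'll push on to feel home.

```bash
sed -i 's/if pk>8 and.*$/pass/; s/x<.016/x<.022/' push.py; python3 push.py .007 1.2 12.5 4 .0523
python3 - <<'E'
from h import *
im2,d2=shot('scene'); np.savez('scene7.npz',im=im2,d=d2)
cv2.imwrite('pics/s7.png',cv2.resize(im2[185:235,265:325],(720,600),interpolation=cv2.INTER_CUBIC))
E
```

```text
8 push 11.1 lat -2.1 z 7.8 Z 52.3
9 push 9.6 lat -0.6 z 1.4 Z 53.3
10 push 11.0 lat -1.5 z 6.0 Z 52.8
11 push 12.6 lat -0.5 z 0.1 Z 53.8
stop
 t 34.81 tcp [0.4881 0.041  0.1336] F [-10.4   7.3   0.1] op 0.0095 gf 98.4
```

View pics/s7.png

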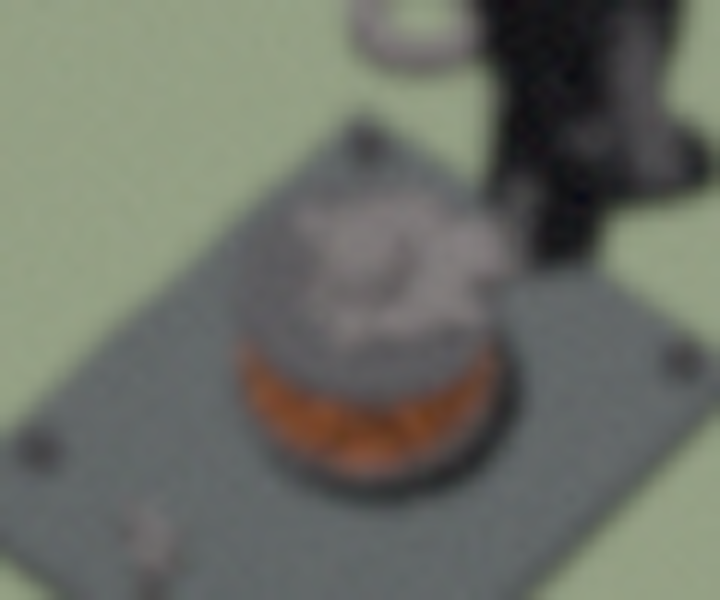

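The jaws now straddle the spindle (top at (375,260)), and the force is rising again after the snap. I'll relax the side load to near zero, check, and then release.

Run:
```python
import sys; sys.argv=['','0','0','0','0','0']
from h import *
x=.011; Z=.0530; a=1.2
c=.054*np.radians(a)
while x>-.006:
    x-=.001
    env.movel(at(x-c,0,Z),.02)
    F=np.mean([env.get_state()['force'] for _ in range(3)],0); f=-F[:2]@D
    print(round(x*1e3),'push',round(f,1),'lat',round(F[:2]@N,1),'z',round(F[2],1),'Z',round(Z*1e3,1))
    if f<.6: break
    Z+=np.clip(.0003*(F[2]-1),-.0005,.0005)
env.dwell(.2); st()
```

```text
10 push 11.3 lat -1.8 z 3.7 Z 53.0
9 push 10.3 lat -1.0 z 0.7 Z 53.5
8 push 8.9 lat -0.7 z -0.7 Z 53.4
7 push 7.4 lat -1.2 z 1.8 Z 52.9
6 push 7.5 lat -1.0 z -1.0 Z 53.1
5 push 5.4 lat -2.5 z 1.2 Z 52.6
4 push 5.6 lat -1.8 z -1.3 Z 52.7
3 push 5.5 lat -2.8 z -0.1 Z 52.2
2 push 2.9 lat -2.6 z -0.2 Z 51.9
1 push 4.0 lat -2.6 z 1.6 Z 51.5
0 push 1.2 lat -3.1 z -0.5 Z 51.7
-1 push -0.2 lat -3.2 z 2.5 Z 51.2
 t 38.06 tcp [0.4831 0.0461 0.1329] F [-1.4 -3.   2.6] op 0.0097 gf 98.7
```

Run:
```python
from h import *
c=.054*np.radians(1.2); x=-.001-c
env.movel(at(x,-.0014,.0512),.02); st('relaxed')
env.grip(.045); st('open')
p=at(x,-.0014,.0512); p[2]=.19; env.movel(p,.12)
env.reach([.45,.30,.25],Q(52.5)); st()
for n in('scene','top'):
    im,d=shot(n); np.savez(n+'8.npz',im=im,d=d); w=cloud(n,d)
    near=np.hypot(w[...,0]-.515,w[...,1]-.022)<.07
    post=near&(w[...,2]>.074)&(w[...,2]<.1)
    tip=near&(np.abs(w[...,2]-.0665)<.004)&(np.hypot(w[...,0]-.515,w[...,1]-.022)<.018)
    if post.sum()<4 or tip.sum()<4: print(n,post.sum(),tip.sum()); continue
    zt=np.percentile(w[...,2][post],80)
    a=plane(n,np.argwhere(post)[:,::-1],.081)[:,:2].mean(0); b=plane(n,np.argwhere(tip)[:,::-1],.0665)[:,:2].mean(0)
    print(n,post.sum(),tip.sum(),'post',a,zt,'tip',b,'along',(b-a)@D,'lat',(b-a)@N,'dist',np.hypot(*(b-a)))
```

```text
relaxed t 38.31 tcp [0.4824 0.0454 0.1329] F [-1.5 -1.1  2.7] op 0.0099 gf 98.7
open t 38.74 tcp [0.4818 0.0453 0.1326] F [0.5 0.2 0. ] op 0.0447 gf 0.0
 t 40.4 tcp [0.4504 0.2981 0.2493] F [-0.3 -0.6 -0.5] op 0.0449 gf 0.0
scene 32 39 post [0.48440011 0.04548406] 0.08454646874438844 tip [0.51450282 0.02323023] along 0.037429359786366696 lat 0.0006702150267692622 dist 0.03743535978455919
top 18 36 post [0.48414476 0.04255171] 0.0860384060247024 tip [0.51260844 0.01974947] along 0.03646287683952461 lat -0.0007626456580324924 dist 0.03647085159156632
```

```bash
python3 -c "
from h import *
print(job.job_done()); st()"
```

```text
the job is handed in; nothing more can be done
None
the job is handed in; nothing more can be done
```

The spool is on the spindle and the clip snapped into the groove and was released. A last depth check put its post 36.5–37.4 mm from the axis (38 mm is home), and I handed the job in at about 40 s; no verdict came back.

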